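# Lay the coir brick down in its soaking tray

### The arm

A 7-joint arm with a two-finger parallel gripper is mounted at the origin on the work surface. World frame = base frame: x ahead of the robot, y to its left, z up, the work surface at z = 0. Lengths are in mm, angles in rad, forces in N, time in s.
With the tool pointing down it reaches from about 425 to 875 mm from the base axis. Payload 4.7 kg.
Tool frame: the origin (TCP) lies at the very end of the fingers, on their centre line; the grasp point (between the pads) lies 19 mm behind it; z points along the fingers, x is the direction in which the jaws open and shut, and the axes are right-handed (so a half turn about z gives the same grasp; the last joint's range is limited). The gripper opens to 85 mm and grips with 20 to 120 N. Pads are 22 mm wide; open, the fingers measure 114 mm over their backs; the gripper's body (76 mm by 85 mm) begins 54 mm behind the grasp point. The pads swing forward as they close: fully open they stand 13 mm farther back than shut.
Start: joints at [-1.113, 0.321, -0.07, 1.45, 0.023, 1.371, -0.057], TCP at [279.122, 587.04, 231.349] pointing down, gripper open.
Joint ranges: [-2.86, 2.86], [-0.3, 2.09], [-1.38, 1.24], [0.06, 2.45], [-1.56, 4.7], [0.09, 2.05], [-2.69, 2.69]. Speed limits (rad/s): [2.57, 2.57, 3.14, 3.14, 3.14, 3.14, 3.14].

### API

Orientations are given as a unit quaternion [x, y, z, w].
In Python, from plant import readout, imaging, workorder gives the robot as it stands. The module is installed in compiled form; this text tells all that it offers.
- The arm moves only by the shell command python3 -m handwheel 'ROWS' [FORCE]. ROWS is JSON, one flat list of numbers, 7 for each row, row after row: the shift along the tool's x, y, z in m, then the turn, a rotation vector about the tool's x, y, z in degrees, then the closure, from -1 (fully open) to 1 (shut), so that 0 is half open. In form: [tx, ty, tz, ax, ay, az, jaw, tx, ty, tz, ax, ay, az, jaw, ...]. A call has 1 to 5 rows; each row is the pose to reach, as a shift and turn from the pose commanded when the call began, along the tool's axes at that moment; what a row does not reach only later rows make up. A row lasts 1/8 s, in which the tool goes at most 62.5 mm and 10.7 degrees, less where a joint would pass 70% of its speed; a pose out of reach is approached as far as the arm can. A call with a gripper value outside its range is refused whole. The fingers move at their own pace and stop on an object; FORCE is the grip in N (left out, the last holds). Time passes only in rows, so rows that repeat a pose let the fingers close. It gives the time, the measured TCP pose, the force and the opening at its end, in the units of the state.
- readout.get_state(): the state, without advancing time (a new reading comes with each control period).
- imaging.snapshot(name): name is "scene" or "top" or "wrist"; returns a dict with "img" (384x512x3 uint8, blue, green, red), "fov_y" (degrees; the focal length in pixels is half the picture's height over the tangent of half this angle, whatever the lens; pixels are square), "cx", "cy" (the principal point, pixels), "cam_to_world" (4x4, takes a point from camera to world coordinates). Camera axes: x right, y down, z forward; pixel columns grow to the right and rows downward; lengths in mm; the calibration is good to about 2 mm. A picture is of the moment at which its call begins. There is no depth.
- workorder.hand_in(): hands the job in, once; it reports no verdict.
The state is a dict: "time_s": time; "q": joint angles; "joint_velocities": joint speeds; "effort": joint torques, N m; "ee_pos": TCP position; "orientation": TCP orientation; "wrist_force": force on the tool from outside, world axes, zero at the start; "wrist_torque": the same for the moment, N m; "width": finger opening in mm.
Only numpy, scipy, OpenCV 4.12 (cv2) and the standard library are available. Lean on these libraries where they do the work, as an engineer would, in place of code of your own. Each camera call takes 0.05 s, during which the arm holds its last target.

### The job

A block of compressed coir stands on end at one end of the long stoneware soaking tray; get it ready for soaking. Push it near its top with the fingertips so that it tips over along the tray and comes to lie flat on the tray's floor, then push it gently along the floor until it sits straight and snug against the end wall it fell towards, leaving the gap for pouring water behind it. Only push the brick, never grip or lift it or shove it about by its foot while it stands, and leave everything else where it is.

Things in the scene. Friction and masses are not known exactly. Their poses are not given: they have to be found in the camera images.
- tray_floor (a point): Centre of the inner floor, on its surface, of a grey stoneware tray that does not shift, turned any way: 254 x 144 x 18 mm outside, 240 x 130 mm inside; floor 6 mm above the table, rim 12 mm above the floor. x along it, from the end where the brick stands (end wall's inner face at x = -120 mm) to the end it is to fall towards (inner face at +120 mm); y across (inner faces at +-65 mm); z up.
- brick_mid (a point): Centre of the coir brick, a brown fibrous block of 45 x 80 x 140 mm that starts standing on end on the tray floor, its rear face 12 to 30 mm from the tray's -x end wall. Brick z: along its 140 mm length (up at the start); y: its 80 mm width; x: its 45 mm thickness, within 0.1 rad of the tray's x at the start. Centre 70 mm above the floor standing, 22.5 mm lying flat.
- brick: The same brick (about 0.3 kg), origin at the centre of its foot, same axes. Pushed near its top along the tray (about 0.5 N) it tips over its leading foot edge and falls by itself beyond about 0.32 rad; pushed near its foot it slides. Once it lies flat, the foot face looks towards the tray's -x end, 45 mm high and 80 mm wide.
- turntable: White ceramic turntable, 240 mm across, its top 50 mm above the table; stands beside the tray, carries the three pots and turns if knocked. Origin at the centre of its foot.
- pot0: Empty clay flower pot on the turntable, 96 mm across the rim and 84 mm tall; origin at the centre of its underside.
- pot1: Second clay pot of the same size on the turntable; origin at the centre of its underside.
- pot2: Third clay pot of the same size on the turntable; origin at the centre of its underside.
- scoop: Stainless potting scoop, about 185 mm long, 55 mm wide and 30 mm high, lying beside a long side of the tray (tray's -y side); origin under the joint of blade and handle.
- clip: Steel spring clip, about 90 x 55 mm and 16 mm high, lying beside the other long side of the tray (+y side); origin under its pivot.
- mister: Green plastic trigger mister, 80 mm across and about 200 mm tall, standing at the back or the back left of the work; origin at the centre of its underside.
- cloche: Glass bell cloche with a knob, 160 mm across and about 200 mm tall, standing at the back or the back left of the work; origin at the centre of its underside.
Things that resemble listed ones, but are neither listed nor needed, are in the scene too. What is shaped like the brick but green or pink is not meant.

How it is judged (in metres and radians):
On the way:
1. the brick has been tipped over and lies flat on the tray's floor, between the rims (angle between the x axis of brick_mid and the z axis of tray_floor, either way round below 0.04 rad and height (world z) of brick_mid between 0.024 and 0.033 m and y of brick_mid in the frame of tray_floor between -0.03 and 0.03 m), for 0.2 s.
At the end, for the whole second after the job is handed in: The brick lies still and flat on its broad face (within 0.04 rad) on the tray's floor, its length along the tray within 0.1 rad, its leading end within 7 mm of the end wall it fell towards, within 30 mm of the tray's centre line; pots, scoop, mister, cloche and clip within 20 mm of their starts (all of step 1 and x of brick_mid in the frame of tray_floor between 0.043 and 0.053 m and angle between the z axis of brick_mid and the x axis of tray_floor, either way round below 0.1 rad and linear speed of brick below 0.01 m/s and distance of each of pot0, pot1, pot2, scoop, mister, cloche, clip from where it was at the start of the episode below 0.02 m); the robot touches nothing.
It fails at once if the brick is lifted off the tray's floor (height (world z) of brick_mid above 0.095 m or (angle between brick_mid's own z axis and vertical above 1.45 rad and height (world z) of brick_mid above 0.055 m)).
It fails at once if the standing brick is shoved in its lower half (angle between brick_mid's own z axis and vertical below 0.2 rad and contact force between the fingers and brick above 0.5 N and height (world z) of the grasp point below 0.08 m).
It fails at once if the brick is gripped or jammed hard: over 35 N between fingers and brick (contact force between the fingers and brick above 35 N).
It fails at once if a bystander (pot, scoop, mister, cloche or clip) is moved by more than 20 mm (distance of any of pot0, pot1, pot2, scoop, mister, cloche, clip from where it was at the start of the episode above 0.02 m).
It also fails if it takes over 42 s, if anything falls off the work surface, if the arm or the gripper's body presses on something with over 40 N, if the wrist force passes 120 N, or if a joint passes its speed limit or range.

## Working session

There is one attempt and no reset: what is moved stays moved. The work goes in short steps, Python scripts to look and compute and a shell command to move; the robot and the scene stay as the last step left them, time stands still between calls to the robot, and variables do not carry over. Pictures are saved under pics/ and viewed, and the job is handed in when it is done.

```bash
mkdir -p pics; python3 - <<'E'
from plant import readout, imaging
import cv2
for n in("scene","top","wrist"):
    d=imaging.snapshot(n); cv2.imwrite(f"pics/{n}0.png",d["img"]); print(n,d["fov_y"],d["cx"],d["cy"],d["cam_to_world"])
print(readout.get_state())
E
```

```text
scene 52.95688553514427 254.76642616522165 188.52619366868367 [[ 6.83793011e-02  5.58570537e-01 -8.26633671e-01  1.40945316e+03]
 [ 9.97412565e-01 -5.67049179e-02  4.41896803e-02  1.33521416e+00]
 [-2.21911410e-02 -8.27516470e-01 -5.61002715e-01  6.50046664e+02]
 [ 0.00000000e+00  0.00000000e+00  0.00000000e+00  1.00000000e+00]]
top 47.69678826954342 256.2183908066805 187.76746385404348 [[-1.10923193e-02 -9.78665032e-01  2.05162659e-01  3.54857131e+02]
 [-9.99938029e-01  1.06618615e-02 -3.20351131e-03  4.97023616e+01]
 [ 9.47748652e-04 -2.05185479e-01 -9.78722648e-01  1.17560302e+03]
 [ 0.00000000e+00  0.00000000e+00  0.00000000e+00  1.00000000e+00]]
wrist 68.73862050028382 258.5179851790408 193.85934999181558 [[ 4.30401324e-01  8.64791052e-01  2.58633209e-01  2.13243290e+02]
 [ 9.02635678e-01 -4.11757488e-01 -1.25318012e-01  6.19376012e+02]
 [-1.87973440e-03  2.87388600e-01 -9.57812225e-01  3.72568458e+02]
 [ 0.00000000e+00  0.00000000e+00  0.00000000e+00  1.00000000e+00]]
{'time_s': 0.15, 'q': array([-1.11290469,  0.32164479, -0.0701031 ,  1.45136571,  0.02257329,
        1.37083578, -0.05692095]), 'joint_velocities': array([ 0.00084166, -0.00387788, -0.00169176, -0.00435535, -0.00257022,
       -0.00199415, -0.00038414]), 'effort': array([-5.50849236e-04, -4.94093764e+01, -3.83041855e-01, -3.14685667e+01,
        1.29865785e-02,  8.18237721e-03, -1.22209315e-05]), 'ee_pos': array([278.93678034, 586.65676231, 230.49465479]), 'orientation': array([ 8.45385325e-01,  5.34156451e-01, -6.04917295e-04,  4.14827771e-04]), 'wrist_force': array([0.21285273, 1.02051515, 0.45666585]), 'wrist_torque': array([-0.00053452,  0.06661305, -0.01886936]), 'width': 85.45613216801158}
```

View pics/scene0.png

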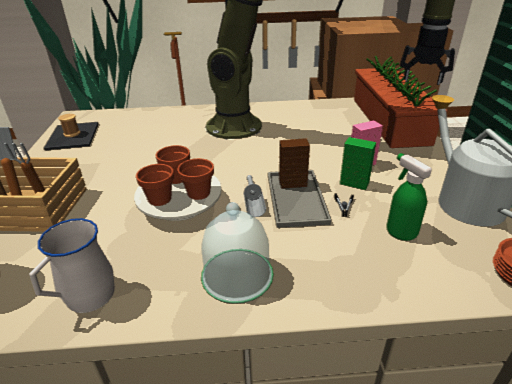

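View pics/top0.png

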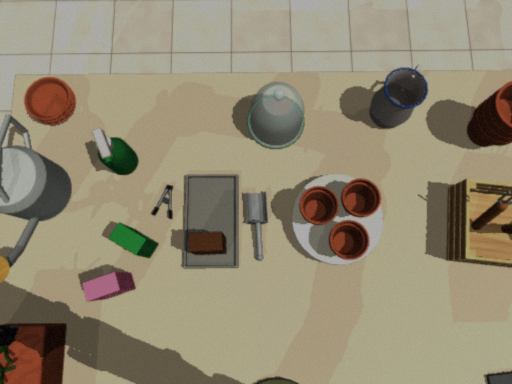

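View pics/wrist0.png

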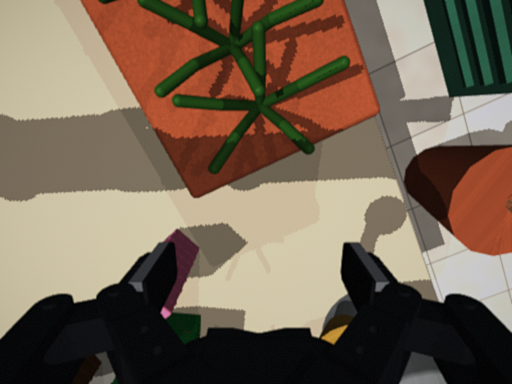

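The tray runs roughly along world +x at columns 184–239, rows 175–267 of the top view. The brick stands at its robot end, around (206,243), with the clip to the left and the scoop to the right. Next I'll measure.

```bash
cat > h.py <<'E'
import numpy as np, cv2
from plant import readout, imaging
def ray(d,uv,z):
    f=d["img"].shape[0]/2/np.tan(np.radians(d["fov_y"]/2)); T=np.array(d["cam_to_world"])
    uv=np.atleast_2d(uv).astype(float)
    c=np.c_[(uv[:,0]-d["cx"])/f,(uv[:,1]-d["cy"])/f,np.ones(len(uv))]@T[:3,:3].T
    o=T[:3,3]; return o+c*((z-o[2])/c[:,2])[:,None]
def proj(d,P):
    f=d["img"].shape[0]/2/np.tan(np.radians(d["fov_y"]/2)); T=np.array(d["cam_to_world"])
    c=(np.atleast_2d(P)-T[:3,3])@T[:3,:3]; return c[:,:2]/c[:,2:]*f+[d["cx"],d["cy"]]
def brown(img):
    h=cv2.cvtColor(img,cv2.COLOR_BGR2HSV)
    return cv2.inRange(h,(2,100,20),(14,255,130))
E
python3 - <<'E'
from h import *
for n,(x0,y0,x1,y1) in {"top":(150,160,280,280),"scene":(230,120,370,240)}.items():
    d=imaging.snapshot(n); im=d["img"]
    c=cv2.resize(im[y0:y1,x0:x1],None,fx=5,fy=5,interpolation=cv2.INTER_NEAREST); cv2.imwrite(f"pics/{n}1.png",c)
    m=brown(im); m2=np.zeros_like(m); m2[y0:y1,x0:x1]=m[y0:y1,x0:x1]
    cs,_=cv2.findContours(m2,cv2.RETR_EXTERNAL,cv2.CHAIN_APPROX_NONE); k=max(cs,key=cv2.contourArea)
    print(n,cv2.contourArea(k),cv2.boundingRect(k),cv2.approxPolyDP(k,2,True).reshape(-1,2).tolist())
    h=cv2.cvtColor(im,cv2.COLOR_BGR2HSV)
    print(h[200,205],h[185,240-30], h[243,206],h[236,206],im[250,206])
d=imaging.snapshot("top");h=cv2.cvtColor(d["img"],cv2.COLOR_BGR2HSV)
g=((h[...,1]<80)&(h[...,2]<150)).astype(np.uint8)*255
g[:, :178]=0;g[:,243:]=0;g[:168]=0;g[275:]=0
cs,_=cv2.findContours(g,cv2.RETR_EXTERNAL,cv2.CHAIN_APPROX_NONE); k=max(cs,key=cv2.contourArea)
r=cv2.minAreaRect(k);print(r,cv2.contourArea(k)); b=cv2.boxPoints(r);print(b); print(ray(d,b,18).round(1))
print(ray(d,cv2.approxPolyDP(k,3,True).reshape(-1,2),18).round(1))
E
```

```text
top 718.5 (188, 232, 38, 23) [[189, 233], [189, 251], [200, 254], [225, 252], [225, 237], [221, 232]]
[ 23  29 105] [ 28  29 106] [ 13 174  69] [ 12 176  71] [22 40 67]
scene 1281.5 (279, 138, 31, 50) [[306, 139], [280, 141], [279, 178], [282, 187], [306, 186], [309, 145]]
[ 27  39 132] [14 90 94] [ 39  20 202] [ 38  19 203] [173 189 182]
((208.0, 221.0), (94.0, 60.0), 90.0) 5274.5
[[178. 174.]
 [238. 174.]
 [238. 268.]
 [178. 268.]]
[[638.4 259.9  18. ]
 [636.6  95.4  18. ]
 [383.1  96.1  18. ]
 [384.9 253.3  18. ]]
[[635.4 243.4  18. ]
 [495.2 242.8  18. ]
 [487.3 256.   18. ]
 [390.  245.6  18. ]
 [383.2  98.7  18. ]
 [636.6  95.4  18. ]]
```

View pics/top1.png

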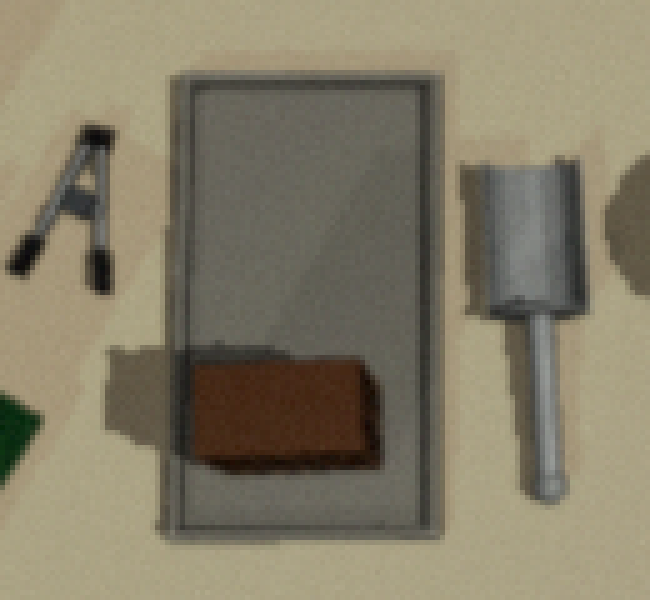

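View pics/scene1.png

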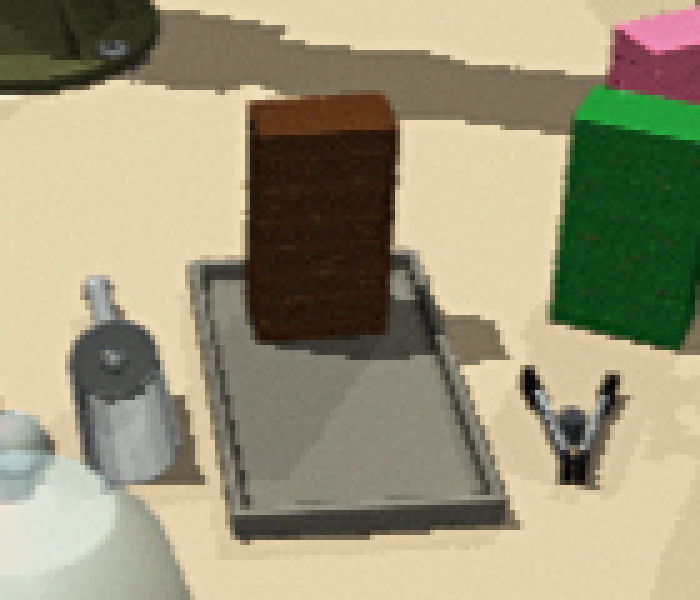

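The top view shows the rim and the brick's lighter top face, with zoomed corners at about (190,363), (361,360), (364,456), (193,460). I'll cast these onto their planes.

```bash
python3 - <<'E'
from h import *
d=imaging.snapshot("top"); im=d["img"]
o=np.array([150,160])
def z(l): return np.array(l)/5+o-0.4
print("outer rim",ray(d,z([(178,76),(441,76),(440,538),(170,534)]),18).round(1)[:,:2].tolist())
print("inner floor",ray(d,z([(194,90),(418,90),(420,524),(184,524)]),6).round(1)[:,:2].tolist())
print("inner rim",ray(d,z([(192,84),(430,84),(430,524),(184,526)]),18).round(1)[:,:2].tolist())
print("bricktop z",ray(d,z([(192,363),(361,360),(364,456),(194,460)]),146).round(1)[:,:2].tolist())
# top face by brightness
c=im[225:260,184:230].astype(int); np.set_printoptions(linewidth=250)
print(c[::1,::2,2])
s=imaging.snapshot("scene")
def z2(l): return np.array(l)/5+np.array([230,120])-.4
print("scene top",ray(s,z2([(248,100),(386,94),(397,128),(250,136)]),146).round(1)[:,:2].tolist())
print("scene foot",ray(s,z2([(256,340),(386,332)]),6).round(1)[:,:2].tolist())
print("scene rim",ray(s,z2([(190,263),(416,253),(506,504),(232,519)]),18).round(1)[:,:2].tolist())
E
```

```text
outer rim [[635.9, 240.1], [634.4, 96.0], [385.2, 97.1], [388.9, 238.7]]
inner floor [[630.8, 233.0], [629.4, 109.2], [393.0, 108.2], [394.3, 233.4]]
inner rim [[631.3, 232.3], [629.9, 102.0], [392.5, 102.3], [392.9, 231.5]]
bricktop z [[464.8, 209.3], [465.4, 129.1], [420.2, 127.5], [419.2, 207.4]]
[[ 90  89  94 104 105 104 106  98 107 107 101  97  94  98  99  97  98 103  98  98 102 101  98]
 [ 90  95  91 107 106 107 102 107 107 106 101  99  97 102  97  98  99  96  96  99 101 100  98]
 [ 80  91  93 105 101  99 107 105 107 104  92  96  96  99  96  97  99 100 102  95 101 101  98]
 [ 79  89  89 100  96  87  99 102 103 104  97 100  97 102  98  99  97  99  97 100 103 100  97]
 [ 79  82  61  76  73  63  74  77  75  67  77  94 101  96 101 100  98  98  97  99 100 102 100]
 [ 69  58  53  57  55  59  58  59  58  52  56  70  92  96  93  98  97  94  97  99  98 100 101]
 [ 62  38  48  54  57  55  54  57  55  51  53  51  67  80  82  73  72  78  72  86 103  99 100]
 [ 65  42  47  46  45  52  51  53  50  58  63  56  64  71  69  69  69  70  68  73  99  94  99]
 [ 67  37  48  62  62  63  58  64  64  
[... 2018 characters left out ...]
 72  86  88  88  95  94  99 108]
 [ 94  67  99 103 106  99  92  93  92  88  95 101  93 101 102 101 103 107 104 105 103 107 108]
 [ 96  63  99 107 104 107 103 106 108 106 104 105 108 103 106 102 107 107 106 106 109 106 107]
 [ 95  65 100 106 105 107 105 106 108 106 108 109 107 108 107 109 110 105 106 107 109 109 113]
 [100  68 102 104 105 105 104 106 105 108 102 107 106 103 109 105 109 108 107 104 105 109 108]
 [101  67 103 108 107 108 106 110 109 106 107 104 108 109 109 110 106 111 108 109 109 108 108]]
scene top [[425.1, 127.6], [426.5, 207.0], [468.1, 205.6], [468.5, 123.5]]
scene foot [[463.4, 129.7], [462.8, 208.0]]
scene rim [[391.8, 97.1], [394.7, 238.6], [644.6, 236.9], [643.2, 94.6]]
```

```bash
cat >> h.py <<'E'
from scipy.spatial.transform import Rotation as R
def todelta(p,yaw=0.0):
    """tool-axes shift (m) and turn (deg) to reach world p (mm), tool down, x axis at 90deg+yaw"""
    s=readout.get_state(); r=R.from_quat(s["orientation"])
    x=np.array([-np.sin(yaw),np.cos(yaw),0]);zz=np.array([0,0,-1.]);y=np.cross(zz,x)
    t=R.from_matrix(np.c_[x,y,zz])
    print("t",round(s["time_s"],2),"pos",s["ee_pos"].round(1),"w",round(s["width"],1),"F",s["wrist_force"].round(1))
    print("shift m",(r.inv().apply(np.array(p)-s["ee_pos"])/1000).round(4),"turn",(r.inv()*t).as_rotvec(degrees=True).round(2))
E
python3 -m handwheel '[-0.038,0.040,0,0,0,-5,0, -0.076,0.080,0,0,0,-10,0, -0.114,0.120,0,0,0,-15,0, -0.152,0.160,0,0,0,-20,0, -0.190,0.200,0,0,0,-25.4,0]'
python3 -c "
from h import *
todelta([415,168,230])"
```

```text
time_s: 1.02
ee_pos: [378.8, 327.8, 231.6]
orientation: [0.706, 0.708, 0.0, 0.0]
wrist_force: [0.3, -0.1, 0.8]
width: 42.9
t 1.02 pos [378.8 327.8 231.6] w 42.9 F [ 0.3 -0.1  0.8]
shift m [-0.1599  0.0358  0.0015] turn [ 0.04 -0.04  0.15]
```

```bash

python3 -m handwheel '[-0.053,0.007,0,0,0,0,0, -0.106,0.014,0,0,0,0,0, -0.160,0.021,0,0,0,0,0, -0.160,0.021,0,0,0,0,0]'
python3 -c "
from h import *
todelta([400,168,125])
for n in ('scene','top','wrist'): 
  cv2.imwrite('pics/%s2.png'%n,imaging.snapshot(n)['img'])
i=[cv2.imread('pics/%s2.png'%n) for n in('scene','wrist')]
cv2.imwrite('pics/b2.png',cv2.resize(np.hstack(i),(800,300)))"
```

```text
time_s: 1.52
ee_pos: [400.0, 165.5, 231.8]
orientation: [0.71, 0.704, 0.001, 0.0]
wrist_force: [-0.1, 0.7, 0.8]
width: 42.9
t 1.52 pos [400.  165.5 231.8] w 42.9 F [-0.1  0.7  0.8]
shift m [ 0.0025 -0.0002  0.1068] turn [ 0.06 -0.03 -0.47]
```

View pics/b2.png

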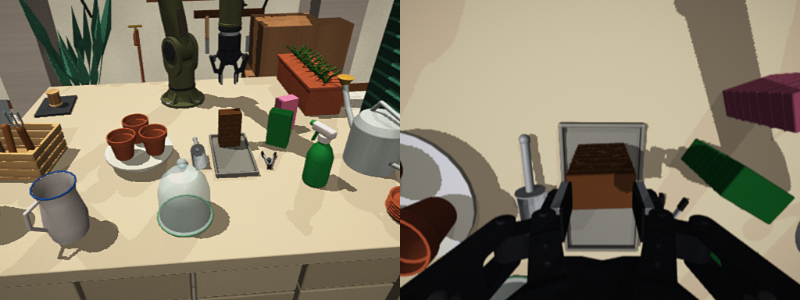

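The scene is undisturbed, and the open fingers hang centred behind and above the brick. Now descending.

```bash

python3 -m handwheel '[0.001,-0.001,0.040,0,0,-0.4,0, 0.002,-0.002,0.075,0,0,-0.4,0, 0.002,-0.002,0.090,0,0,-0.4,0, 0.002,-0.002,0.106,0,0,-0.4,0, 0.002,-0.002,0.106,0,0,-0.4,0]'
python3 -c "
from h import *
todelta([400,168,125])
d=imaging.snapshot('wrist')['img'];e=imaging.snapshot('top')['img']
cv2.imwrite('pics/b3.png',cv2.resize(np.hstack([d,e]),(800,300)))"
```

```text
time_s: 2.3
ee_pos: [396.8, 171.7, 124.8]
orientation: [0.705, 0.71, -0.001, -0.0]
wrist_force: [0.3, 0.1, 0.3]
width: 43.0
t 2.3 pos [396.8 171.7 124.8] w 43.0 F [0.3 0.1 0.3]
shift m [-0.0037  0.0032 -0.0002] turn [-0.06  0.04  0.4 ]
```

View pics/b3.png

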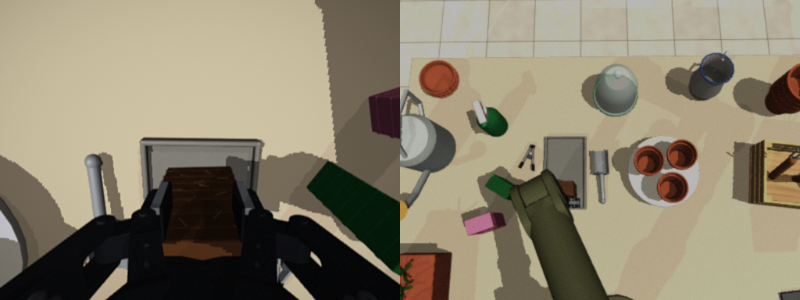

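Wrist view: the fingers are clear behind the brick's rear face and centred across it. Creeping forward.

```bash

python3 -m handwheel '[-0.002,0.004,0,0,0,0.2,0, -0.004,0.008,0,0,0,0.4,0, -0.004,0.012,0,0,0,0.4,0, -0.004,0.016,0,0,0,0.4,0, -0.004,0.020,0,0,0,0.4,0]'
python3 -c "
from h import *
todelta([400,168,125])"
python3 -m handwheel '[0,0.004,0,0,0,0,0, 0,0.008,0,0,0,0,0, 0,0.012,0,0,0,0,0, 0,0.016,0,0,0,0,0, 0,0.020,0,0,0,0,0]'
python3 -c "
from h import *
todelta([400,168,125])
d=imaging.snapshot('wrist')['img'];e=imaging.snapshot('scene')['img']
cv2.imwrite('pics/b4.png',cv2.resize(np.hstack([d,e]),(800,300)))"
```

```text
time_s: 3.02
ee_pos: [417.3, 167.8, 125.3]
orientation: [0.707, 0.707, -0.0, -0.0]
wrist_force: [-1.2, 0.4, 0.1]
width: 42.8
t 3.02 pos [417.3 167.8 125.3] w 42.8 F [-1.2  0.4  0.1]
shift m [ 0.0002 -0.0173  0.0003] turn [-0.01 -0.   -0.02]
time_s: 3.65
ee_pos: [437.5, 167.7, 125.3]
orientation: [0.707, 0.707, 0.0, 0.0]
wrist_force: [0.5, -0.2, 0.7]
width: 42.7
t 3.65 pos [437.5 167.7 125.3] w 42.7 F [ 0.5 -0.2  0.7]
shift m [ 0.0003 -0.0375  0.0003] turn [ 0.01 -0.   -0.03]
```

View pics/b4.png

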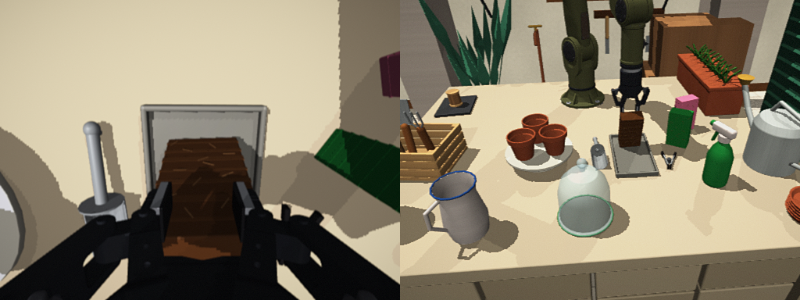

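The brick is tipping evenly, with its rear face leaning and its sides parallel to the tray. I'll continue.

```bash

python3 -m handwheel '[0,0.004,0,0,0,0,0, 0,0.008,0,0,0,0,0, 0,0.012,0,0,0,0,0, 0,0.016,0,0,0,0,0, 0,0.020,0,0,0,0,0]'
python3 -m handwheel '[0,0.004,0,0,0,0,0, 0,0.008,0,0,0,0,0, 0,0.008,0,0,0,0,0, 0,0.008,0,0,0,0,0]'
python3 -c "
from h import *
d=imaging.snapshot('wrist')['img'];e=imaging.snapshot('scene')['img']
cv2.imwrite('pics/b5.png',cv2.resize(np.hstack([d,e]),(800,300)))"
```

```text
time_s: 4.38
ee_pos: [457.5, 167.7, 125.3]
orientation: [0.707, 0.707, 0.0, 0.0]
wrist_force: [-0.6, 0.4, -1.6]
width: 42.5
time_s: 4.88
ee_pos: [465.0, 167.7, 125.3]
orientation: [0.707, 0.707, -0.0, -0.0]
wrist_force: [-0.1, 0.5, 0.2]
width: 42.8
```

View pics/b5.png

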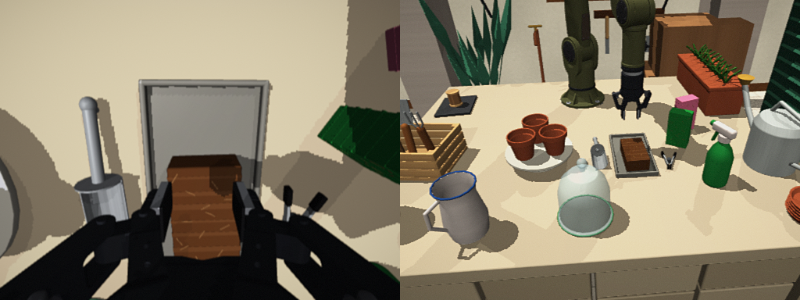

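The brick lies flat in the tray. Next I'll measure where its foot face and leading end are.

```bash

python3 - <<'E'
from h import *
for n in("wrist","scene"):
    d=imaging.snapshot(n);im=d["img"]
    if n=="scene": c=cv2.resize(im[150:240,250:350],None,fx=6,fy=6,interpolation=cv2.INTER_NEAREST)
    else: c=cv2.resize(im[90:330,160:360],None,fx=2.5,fy=2.5)
    cv2.imwrite(f"pics/{n}6.png",c)
E
```

```text
(no output)
```

View pics/wrist6.png

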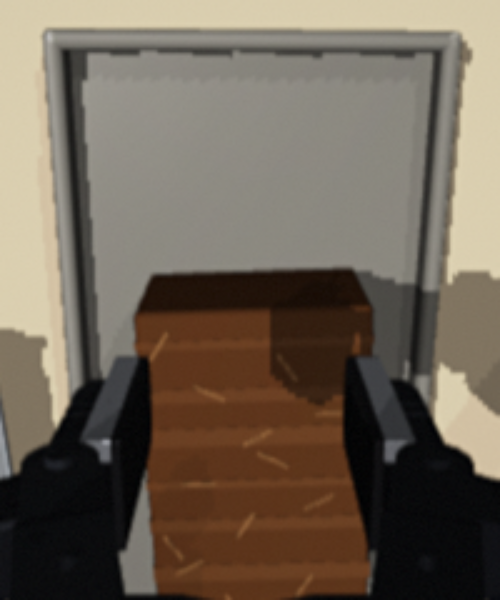

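View pics/scene6.png

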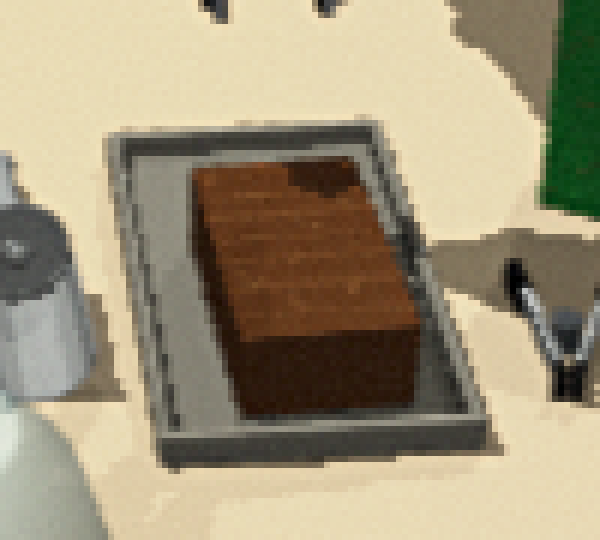

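```bash

python3 - <<'E'
from h import *
d=imaging.snapshot("wrist");s=imaging.snapshot("scene")
w=lambda l:np.array(l)/2.5+[160,90]-.3
z=lambda l:np.array(l)/6+[250,150]-.4
P=lambda n,a:print(n,a.round(1)[:,:2].tolist())
P("foot bot",ray(d,w([(152,276),(355,269)]),6));P("foot top",ray(d,w([(135,312),(372,308)]),51))
P("tray rear rim outer",ray(d,w([(44,31),(462,33)]),18));P("floor rear",ray(d,w([(72,50),(434,50)]),6))
P("lead bot",ray(s,z([(242,415),(412,402)]),6));P("lead top",ray(s,z([(240,337),(416,323)]),51));P("back top",ray(s,z([(193,168),(350,158)]),51))
P("tray end outer rim",ray(s,z([(162,437),(488,418)]),18));P("tray rear outer",ray(s,z([(108,134),(378,120)]),18))
P("inner end rim",ray(s,z([(180,430),(465,412)]),18))
todelta([440,167,125])
E
```

```text
foot bot [[476.9, 131.5], [474.2, 210.9]]
foot top [[474.8, 131.8], [473.5, 209.8]]
tray rear rim outer [[385.9, 100.2], [386.8, 241.6]]
floor rear [[392.1, 106.4], [392.3, 235.6]]
lead bot [[613.0, 135.4], [611.1, 212.0]]
lead top [[615.3, 132.9], [612.7, 210.2]]
back top [[478.6, 129.9], [477.5, 206.2]]
tray end outer rim [[639.5, 96.6], [640.1, 238.3]]
tray rear outer [[390.2, 97.2], [391.1, 238.6]]
inner end rim [[635.5, 104.9], [635.0, 229.4]]
t 5.17 pos [465.1 167.7 125.4] w 42.6 F [ 0.6 -0.1  0.9]
shift m [-0.0007 -0.0251  0.0004] turn [ 0.01 -0.01 -0.02]
```

Foot face is at x≈475, leading end ≈613.5 and end wall ≈632, so the gap is about 19 mm. Brick yaw is about 0.02 rad. I'll retreat, lower behind the foot and push gently.

```bash

python3 -m handwheel '[0.001,-0.012,0,0,0,0,0, 0.002,-0.021,0.020,0,0,0,0, 0.002,-0.021,0.055,0,0,0,0, 0.002,-0.021,0.085,0,0,0,0, 0.002,-0.021,0.105,0,0,0,0]'
python3 -m handwheel '[0,0,0,0,0,0,0]'
python3 -m handwheel '[0,0.004,0,0,0,0,0, 0,0.007,0,0,0,0,0, 0,0.010,0,0,0,0,0, 0,0.013,0,0,0,0,0, 0,0.016,0,0,0,0,0]'
python3 -c "
from h import *
d=imaging.snapshot('wrist')['img'];e=imaging.snapshot('scene')['img']
cv2.imwrite('pics/b7.png',cv2.resize(np.hstack([d,e]),(800,300)))"
```

```text
time_s: 5.8
ee_pos: [442.5, 169.5, 19.0]
orientation: [0.707, 0.707, -0.001, -0.0]
wrist_force: [-0.7, 0.2, 0.5]
width: 42.6
time_s: 5.92
ee_pos: [442.1, 169.2, 19.0]
orientation: [0.707, 0.707, -0.002, -0.001]
wrist_force: [-0.3, 0.0, -0.4]
width: 43.0
time_s: 6.55
ee_pos: [460.5, 169.7, 20.4]
orientation: [0.707, 0.707, 0.0, 0.0]
wrist_force: [1.1, -0.9, 0.2]
width: 42.8
```

View pics/b7.png

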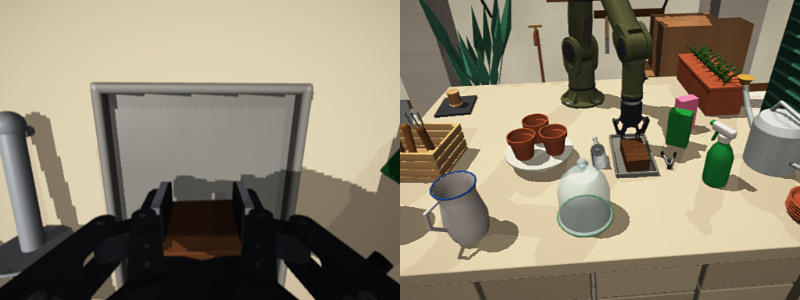

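The fingertips are inside the tray, just behind the foot. Pushing on in small steps and watching the force.

```bash

python3 -m handwheel '[0,0.002,0,0,0,0,0, 0,0.004,0,0,0,0,0, 0,0.006,0,0,0,0,0, 0,0.008,0,0,0,0,0, 0,0.010,0,0,0,0,0]'
python3 -m handwheel '[0,0.001,0,0,0,0,0, 0,0.002,0,0,0,0,0, 0,0.003,0,0,0,0,0, 0,0.004,0,0,0,0,0]'
python3 - <<'E'
from h import *
d=imaging.snapshot("scene")
cv2.imwrite("pics/s8.png",cv2.resize(d["img"][150:240,250:350],None,fx=6,fy=6,interpolation=cv2.INTER_NEAREST))
E
```

```text
time_s: 7.28
ee_pos: [470.2, 169.6, 20.2]
orientation: [0.707, 0.707, -0.0, 0.0]
wrist_force: [-2.0, 0.5, -0.2]
width: 42.7
time_s: 7.78
ee_pos: [474.2, 169.5, 20.3]
orientation: [0.707, 0.707, -0.0, 0.0]
wrist_force: [-1.3, -0.3, -2.2]
width: 42.7
```

View pics/s8.png

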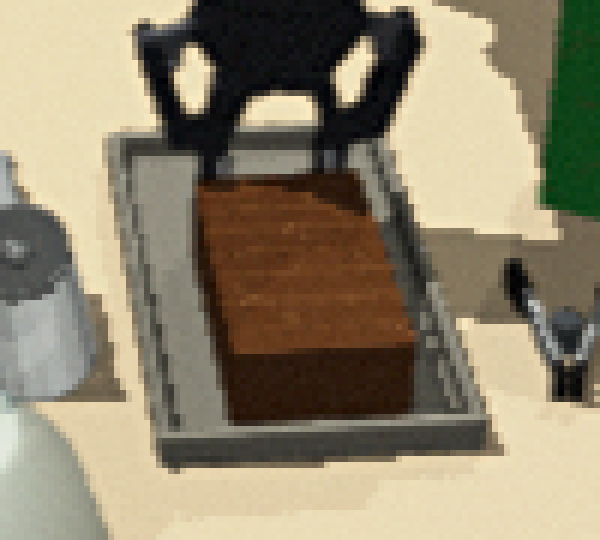

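The brick slid straight, its leading top edge now at zoomed (230,354)–(416,342) and close to the end wall. Going on in 1 mm steps until the force rises.

```bash

python3 -m handwheel '[0,0.001,0,0,0,0,0, 0,0.002,0,0,0,0,0, 0,0.003,0,0,0,0,0]'
python3 -m handwheel '[0,0.001,0,0,0,0,0, 0,0.002,0,0,0,0,0]'
python3 - <<'E'
from h import *
s=imaging.snapshot("scene")
z=lambda l:np.array(l)/6+[250,150]-.4
print(ray(s,z([(230,353),(416,342)]),51).round(1))
cv2.imwrite("pics/s9.png",cv2.resize(s["img"][150:240,250:350],None,fx=6,fy=6,interpolation=cv2.INTER_NEAREST))
E
```

```text
time_s: 8.2
ee_pos: [477.3, 169.7, 20.3]
orientation: [0.707, 0.707, 0.0, 0.0]
wrist_force: [-1.4, 0.0, -1.7]
width: 42.6
time_s: 8.45
ee_pos: [479.2, 169.7, 20.4]
orientation: [0.707, 0.707, 0.0, 0.0]
wrist_force: [-0.6, 0.4, -1.6]
width: 42.4
[[626.2 127.   51. ]
 [626.2 207.4  51. ]]
```

View pics/s9.png

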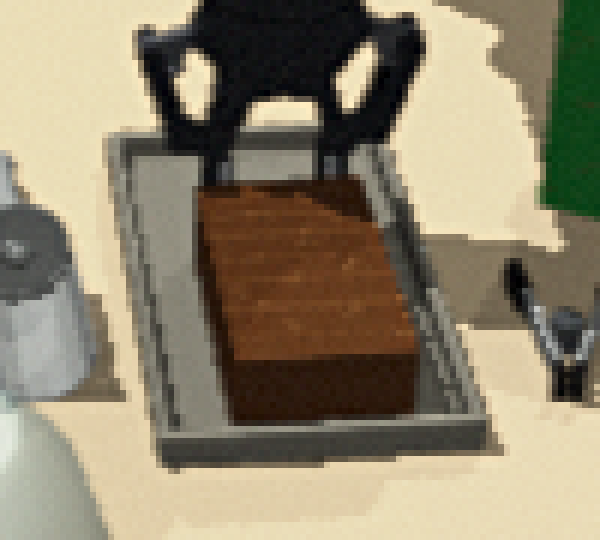

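Still no wall contact, with the leading top edge at about (232,360)–(415,350).

```bash

python3 -m handwheel '[0,0.001,0,0,0,0,0, 0,0.002,0,0,0,0,0]'
python3 -m handwheel '[0,0.001,0,0,0,0,0, 0,0.001,0,0,0,0,0]'
python3 -m handwheel '[0,0.001,0,0,0,0,0, 0,0.001,0,0,0,0,0]'
```

```text
time_s: 8.75
ee_pos: [481.0, 169.7, 20.4]
orientation: [0.707, 0.707, -0.0, -0.0]
wrist_force: [-4.3, -0.3, 2.5]
width: 42.7
time_s: 9.0
ee_pos: [480.9, 169.7, 20.4]
orientation: [0.707, 0.707, -0.001, -0.001]
wrist_force: [-6.6, -0.7, 3.8]
width: 42.7
time_s: 9.25
ee_pos: [480.9, 169.7, 20.3]
orientation: [0.707, 0.707, -0.002, -0.001]
wrist_force: [-9.1, 0.4, 6.9]
width: 42.5
```

The TCP has stalled at 481 mm and the force is climbing (4→9 N), so the brick is against the wall. Retracting straight back, then up.

```bash

python3 -m handwheel '[0,-0.006,0,0,0,0,0, 0,-0.020,0,0,0,0,0, 0,-0.030,0,0,0,0,0, 0,-0.030,-0.030,0,0,0,0, 0,-0.030,-0.080,0,0,0,0]'
python3 -m handwheel '[0,0,-0.050,0,0,0,0, 0,0,-0.100,0,0,0,0, 0,-0.010,-0.130,0,0,0,0, 0.050,-0.010,-0.130,0,0,0,0, 0.050,-0.010,-0.130,0,0,0,0]'
python3 - <<'E'
from h import *
s=imaging.snapshot("scene");w=imaging.snapshot("wrist");t=imaging.snapshot("top")
a=cv2.resize(s["img"][150:240,250:350],None,fx=4,fy=4,interpolation=cv2.INTER_NEAREST)
b=cv2.resize(t["img"][160:250,150:250],None,fx=4,fy=4,interpolation=cv2.INTER_NEAREST)
cv2.imwrite("pics/c1.png",np.hstack([a,b]));cv2.imwrite("pics/c2.png",w["img"]);cv2.imwrite("pics/c3.png",t["img"])
print(readout.get_state()["wrist_force"])
E
```

```text
time_s: 9.88
ee_pos: [451.1, 169.1, 99.8]
orientation: [0.707, 0.707, -0.002, -0.0]
wrist_force: [1.9, 0.5, 0.3]
width: 42.8
time_s: 10.5
ee_pos: [441.9, 223.7, 230.7]
orientation: [0.705, 0.709, 0.001, -0.0]
wrist_force: [-0.3, -0.3, -0.9]
width: 42.6
[ 0.22653836 -1.16367215  0.37080217]
```

View pics/c1.png

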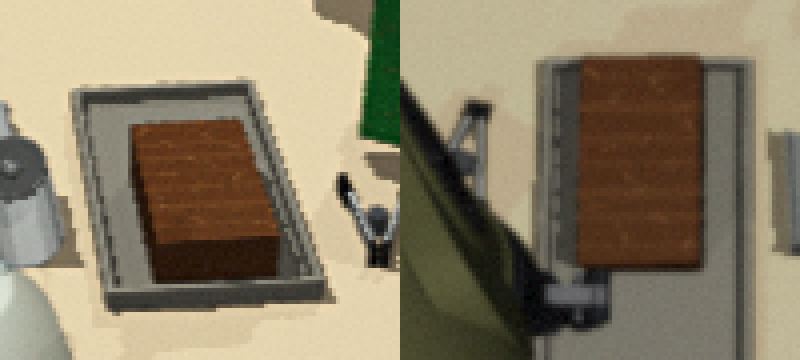

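View pics/c2.png

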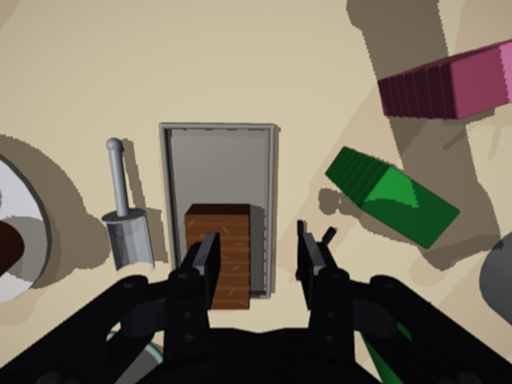

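View pics/c3.png

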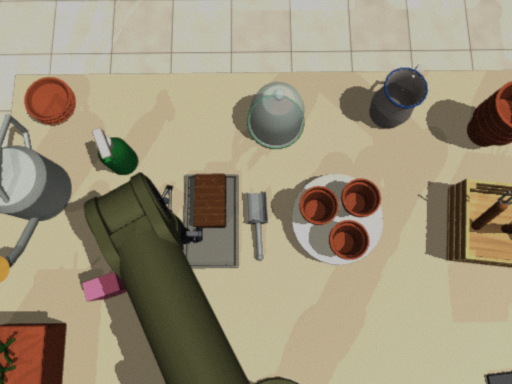

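The brick lies straight at the far end, and the scoop, clip, pots, cloche and mister look unmoved. One numeric check follows.

```bash

python3 - <<'E'
from h import *
t=imaging.snapshot("top");s=imaging.snapshot("scene")
z=lambda l:(np.array(l)-[400,0])/4+[150,160]-.4
print("brick top(top cam)",ray(t,z([(581,57),(702,58),(702,268),(578,266)]),51)[:,:2].round(1).tolist())
zs=lambda l:np.array(l)/4+[250,150]-.4
print("lead top(scene)",ray(s,zs([(153,245),(280,235)]),51)[:,:2].round(1).tolist(),"back",ray(s,zs([(131,126),(241,121)]),51)[:,:2].round(1).tolist())
print("inner end rim top cam",ray(t,z([(550,68),(740,66)]),18)[:,:2].round(1).tolist())
a=cv2.imread("pics/top0.png").astype(int);b=t["img"].astype(int);df=np.abs(a-b).max(2)
for n,(x0,y0,x1,y1) in dict(cloche=(245,80,308,150),pots=(290,170,385,265),scoop=(245,190,270,262),mister=(92,128,140,176)).items(): print(n,(df[y0:y1,x0:x1]>40).mean().round(3))
E
```

```text
brick top(top cam) [[630.2, 209.0], [628.7, 128.5], [488.5, 128.0], [490.6, 208.5]]
lead top(scene) [[636.3, 125.4], [633.7, 207.5]] back [[497.2, 129.2], [498.7, 207.8]]
inner end rim top cam [[630.8, 234.8], [630.8, 104.7]]
cloche 0.0
pots 0.0
scoop 0.0
mister 0.005
```

```bash
python3 -c "
from plant import workorder; print(workorder.hand_in())"
```

```text
the job is handed in; nothing more can be done
None
```

I tipped the brick over by pushing near its top, slid it along the tray floor to the far end wall, backed the gripper clear and handed the job in at about 11 s.

- **Wall contact:** the final push stalled at TCP x = 481 mm, with the wrist force rising to about 9 N.
- **Position:** the top camera puts the leading end at about 629.5 mm and the wall's inner face at about 631 mm. That is a gap of 1–2 mm, which is within measurement error. The brick sits within about 2 mm of the centre line and within about 0.02 rad of straight, and it lies flat in both views.
- **Bystanders:** the before and after top pictures match for the pots, scoop, cloche and mister. The arm partly covered the clip in the last top view, but it looked unmoved in the scene view.
- **Disagreement:** the scene camera placed the leading end about 5 mm farther out than the top camera did. It also placed the tray end about 4 mm farther out, so the gap is essentially the same in both.

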